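Photograph the next flask on the macro stand

TASK

Photograph the conical flask for the sample record. Move the volumetric flask, which has had its picture taken, from the camera stand's round stage to the free place on the tray, and stand the conical flask in the middle of the stage instead. Then half-press the camera's release to its first click and hold it there for about a second while it focuses, press it fully down to take the picture, and let go; take no picture before the conical flask stands on the stage, do not drop or tip over the glassware, and leave everything else where it stands.

Things in the scene. Friction and masses are not known exactly. Their poses are not given: they have to be found in the camera images.
- conical_flask: the conical (Erlenmeyer) glass flask to be photographed: foot 64 mm across, 104 mm tall, narrowing to a neck 25 mm across from 72 mm up, with a flared rim 32 mm across at the top; 95 g. Origin at the centre of its underside, z up. It starts on the tray
- volumetric_flask: the tall stoppered volumetric flask (round belly 60 mm across up to 65 mm height, thin straight neck 14 mm across above that, 172 mm tall, 75 g), already photographed, standing on the round stage at the start. Origin at the centre of its underside, z up; best gripped by the neck
- small_beaker: glass beaker 53 mm across, 70 mm tall, standing on the tray beside the conical flask; not part of this job. Origin at the centre of its underside
- tray: white shallow sample tray, fixed to the bench, 96 x 306 mm outside (its own x and y), walls 3 mm thick and 14 mm high, inner floor 3 mm above its origin (centre of its underside). The conical flask and the small beaker stand in it at the start, anywhere along its y; the wider of the gaps beside or between them, at least 80 mm, is the free place
- photo_stand: fixed macro photo stand, a low plate 320 x 100 mm. Origin under the plate; x is the way the lens looks, y to the photographer's left, z up. Camera body x = -140 to -92 mm, y +-56 mm, flat top at z = 106 mm; lens and ring light x = -92 to -30 mm, up to z = 109 mm; round stage at x = 85 mm; white backdrop panel at x = 160 mm, y +-55 mm, top at z = 120 mm
- stage_top (a point): centre of the top face of the round stage (white top, 100 mm across over its black edge, 24 mm above the stand's underside), 85 mm along the stand's x from its origin
- release_top (a point): centre of the top of the camera's release button, a steel cap 20 mm across that stands 11 mm above the camera's flat top near one corner, over the hand grip; it is pressed straight down and this point moves with it
- release_half (a joint): first stage of the release button: 0 up, 0.003 m when pressed to the first click (half-pressed). A light spring, about 1.2 N to start moving and 2.4 N at the first click
- release_full (a joint): second stage of the same button: 0 until the first click, then 0.003 m when pressed fully. A distinctly stiffer spring: nothing moves beyond the first click until about 7 N, and fully down takes about 9 N; both stages spring back when let go
- column_oven: tall grey oven cabinet, fixed, 417 mm high, left of the photo stand and behind the bench strip at the tray's left end; keep the arm in front of it. In its own frame (origin at bench height, front faces -x) it fills x = -190 to 202 mm and y = -176 to 84 mm, with a knob and handle on its front. (At the right end of the tray stands a large bottle, 310 mm tall)
- plastic_beaker: clear plastic beaker, 69 mm across, 99 mm tall, on the bench to the left of the tray; a bystander. Origin at the centre of its underside
- tin: round flat box with a lid, 57 mm across, 23 mm tall, on the bench to the left of the tray; a bystander. Origin at the centre of its underside
- wash_bottle: wash bottle with a red spout, 213 mm tall, standing on the bench to the left of the tray; a bystander. Its body, 60 mm across, is centred 19 mm along its own y from its origin, at bench height

How it is judged:
By the outcome, as a careful person would: the job done as asked, in the order asked, and still so for the second after the job is handed in, with the robot touching nothing.
It also fails if it takes over 72 s, if anything falls off the work surface, if the arm or the gripper's body presses on something with over 40 N, if the wrist force passes 120 N, or if a joint passes its speed limit or range.

ROBOT

A 6-joint arm with a two-finger parallel gripper is mounted at the origin on a cart in front of the work surface, level with it; the furniture and walls round the work are solid. World frame = base frame: x ahead of the robot, y to its left, z up, the work surface at z = 0. Lengths are in m, angles in rad, forces in N, time in s.
With the tool pointing down it reaches from about 0.35 to 0.775 m from the base axis. Payload 7.3 kg.
Tool frame: the origin (TCP) lies at the centre of the arm's flange, where the gripper is bolted on; the fingertips stand 178 mm ahead of it and the grasp point (between the pads) lies 159 mm ahead of it (tip_extent is the distance from the TCP to the fingertips, in m); z points along the fingers, y is the line along which they close (so a half turn about z gives the same grasp; the last joint's range is limited). The gripper opens to 92 mm and grips with 3 to 60 N. Pads are 19 mm wide; open, the fingers measure 130 mm over their backs; the gripper's body (75 mm by 190 mm) begins 47 mm behind the grasp point.
Start: joints at [-1.483, 0.342, 1.524, -0, 1.275, -0.146], TCP at [0.122, -0.511, 0.405] pointing down, gripper open.
Joint ranges: [-2.53, 2.53], [-0.77, 2.02], [0.04, 2.7], [-1, 4.14], [0.28, 2.66], [-3.11, 3.11]. Speed limits (rad/s): [2.57, 2.57, 3.14, 3.14, 3.14, 3.14].

INTERFACE

Orientations are given as [roll, pitch, yaw] about the fixed x, y, z axes, in that order (R = Rz(yaw) Ry(pitch) Rx(roll)).
In Python, from cell import * gives the robot as it stands.
- The arm moves only by the tool arm_command, never from a script. Its arguments are lists of equal length, an entry for each row: "xyz": the shift along the world's x, y, z in mm, a list of three; "spin": the turn about the world's z in degrees. In form: {"xyz": [[tx, ty, tz], ...], "spin": [spin, ...]}. A call has 1 to 20 rows; each row shifts and turns the commanded pose from where the row before left it; what a row does not reach is not made up. A row lasts 1/10 s, in which the tool goes at most 50 mm and 8.59 degrees, less where a joint would pass 70% of its speed; a pose out of reach is approached as far as the arm can. A call with a gripper value outside its range is refused whole. "jaw" is the opening, from -1 (shut) to 1 (fully open), set as the call begins (left out, the last holds). The fingers move at their own pace and stop on an object; "squeeze" is the grip in N (left out, the last holds). Time passes only in rows, so rows that do not move let the fingers close. It gives the time, the measured TCP pose, the force, the opening and the grip force at its end, in the units of the state.
- observe(): the state, without advancing time (a new reading comes with each control period).
- read_camera(name): name is "scene" or "top"; returns a dict with "img" (400x640x3 uint8, red, green, blue), "depth" (400x640 float32, m along the optical axis (not along the pixel's ray), 0 where there is no reading), "fx", "fy", "cx", "cy" (pixels), "world_from_camera" (4x4, takes a point from camera to world coordinates). Camera axes: x right, y up, looking along -z (the intrinsics and any distortion apply to the point x, -y, -z); pixel columns grow to the right and rows downward; lengths in m; the calibration is good to about 2 mm. A picture is of the moment at which its call begins.
- hand_in(): hands the job in; it is judged then, once.
The state is a dict: "time": time; "qpos": joint angles; "qvel": joint speeds; "joint_efforts": joint torques, N m; "tool_pos": TCP position; "tool_rot": TCP orientation; "contact_force": force on the tool from outside, world axes, zero at the start; "torque": the same for the moment, N m; "opening": finger opening in m; "grip_force": force on a finger pad.
Only numpy, scipy, OpenCV 4.12 (cv2) and the standard library are available. Lean on these libraries where they do the work, as an engineer would, in place of code of your own. Each camera call takes 0.05 s, during which the arm holds its last target. There are 200 camera calls.

## Working session

There is one attempt and no reset: what is moved stays moved. The work goes in short steps, Python scripts to look and compute and a tool call to move; the robot and the scene stay as the last step left them, time stands still between calls to the robot, and variables do not carry over. Pictures are saved under pics/ and viewed, at most 10 in all, crops included, and the job is handed in when it is done.

Besides the shell and the picture viewer there is one more tool, called after ">>>" as name(argument=value, ...), one argument or row to a line, values as JSON. arm_command: Moves the arm, as the interface text tells. Its arguments: {"type":"object","properties":{"xyz":{"type":"array","items":{"type":"array","items":{"type":"number"}}},"spin":{"type":"array","items":{"type":"number"}},"jaw":{"type":"number"},"squeeze":{"type":"number"}},"required":["xyz","spin"]}

```bash
mkdir -p pics; ls; cat > h.py <<'E'
from cell import *
import numpy as np, cv2
def grab(n):
    c=read_camera(n); np.savez(f'{n}.npz',**c); return c
def load(n): return dict(np.load(f'{n}.npz'))
def ray(c,u,v):
    T=c['world_from_camera']; d=np.array([(u-c['cx'])/c['fx'],-(v-c['cy'])/c['fy'],-1.])
    return T[:3,3],T[:3,:3]@d
def at_z(c,u,v,z):
    o,d=ray(c,u,v); return o+d*(z-o[2])/d[2]
def cloud(c):
    T=c['world_from_camera']; v,u=np.mgrid[:400,:640]; D=c['depth']
    p=np.stack([(u-c['cx'])/c['fx']*D,-(v-c['cy'])/c['fy']*D,-D],-1)
    return p@T[:3,:3].T+T[:3,3]
def proj(c,p):
    T=c['world_from_camera']; q=T[:3,:3].T@(np.asarray(p)-T[:3,3])
    return np.array([c['cx']+c['fx']*q[0]/-q[2], c['cy']-c['fy']*q[1]/-q[2]])
E
python3 - <<'E'
from h import *
for n in('scene','top'):
    c=grab(n); cv2.imwrite(f'pics/{n}0.png',c['img'][...,::-1])
    print(n,c['fx'],c['cx'],c['cy'],c.keys()); print(c['world_from_camera'].round(3))
print(observe())
E
```

```text
pics
scene 485.6411749465458 318.30093562244934 199.69294237894226 dict_keys(['img', 'depth', 'fx', 'fy', 'cx', 'cy', 'world_from_camera'])
[[-0.87   0.267 -0.415  0.105]
 [-0.493 -0.488  0.72   0.677]
 [-0.01   0.831  0.556  0.704]
 [ 0.     0.     0.     1.   ]]
top 395.62787498263225 323.089481616365 195.31289449505985 dict_keys(['img', 'depth', 'fx', 'fy', 'cx', 'cy', 'world_from_camera'])
[[-0.006  0.991 -0.134  0.446]
 [-1.    -0.008 -0.011 -0.148]
 [-0.012  0.133  0.991  1.194]
 [ 0.     0.     0.     1.   ]]
{'time': 0.1, 'qpos': array([-1.48303408e+00,  3.42608158e-01,  1.52488932e+00, -5.72593601e-06,
        1.27542700e+00, -1.46014145e-01]), 'qvel': array([ 0.00077582, -0.00167559, -0.00173965, -0.00027747,  0.00144043,
        0.00090948]), 'joint_efforts': array([ 1.60410560e-03, -4.32005382e+01, -2.44694173e+01,  7.19699822e-02,
        5.26016566e-02, -4.81631332e-05]), 'tool_pos': array([ 0.12162055, -0.51059254,  0.40414884]), 'tool_rot': array([-3.14027421e+00, -1.88357308e-04,  2.33777938e-01]), 'contact_force': array([ 0.17180022, -0.36251138,  0.35637997]), 'torque': array([ 0.03969238, -0.01610881, -0.00479927]), 'grip_force': 0.0, 'opening': 0.09188211156032224}
```

View pics/scene0.png

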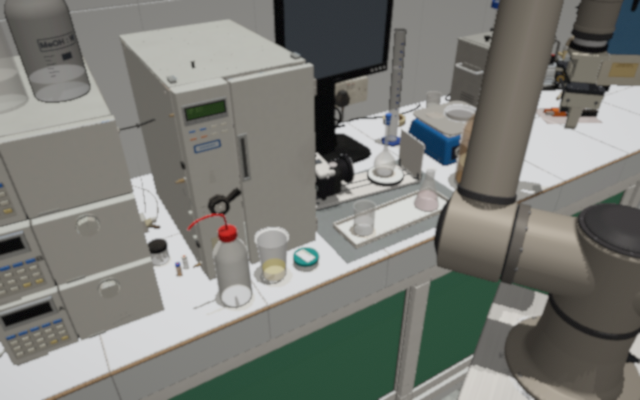

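View pics/top0.png

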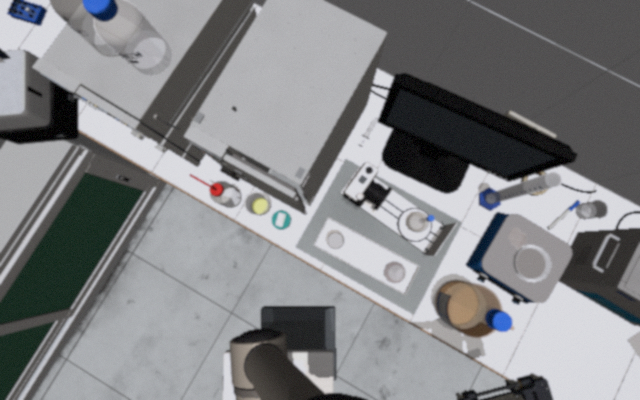

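```bash
python3 - <<'E'
from h import *
def crop(n,u0,u1,v0,v1,s):
    c=load(n); i=c['img'][v0:v1,u0:u1,::-1]; i=cv2.resize(i,None,fx=s,fy=s,interpolation=cv2.INTER_CUBIC)
    for u in range(u0//20*20+20,u1,20): cv2.putText(i,str(u),((u-u0)*s,8),0,.35,(0,0,255)); i[:12,(u-u0)*s]=(0,0,255)
    for v in range(v0//20*20+20,v1,20): cv2.putText(i,str(v),(0,(v-v0)*s),0,.35,(0,0,255)); i[(v-v0)*s,:12]=(0,0,255)
    cv2.imwrite(f'pics/{n}c.png',i)
crop('top',300,460,155,300,4); crop('scene',305,465,120,250,4)
c=load('top');P=cloud(c)
for u,v in [(325,210),(405,300),(424,235),(360,240),(335,239),(395,271),(352,190),(440,235),(418,222),(404,226),(350,250),(310,240),(370,200)]: print(u,v,P[v,u].round(3))
E
```

```text
325 210 [ 0.562 -0.139  0.002]
405 300 [ 0.295 -0.372 -0.001]
424 235 [ 0.484 -0.43   0.021]
360 240 [ 0.471 -0.243  0.004]
335 239 [ 0.473 -0.168  0.035]
395 271 [ 0.383 -0.332  0.08 ]
352 190 [ 0.607 -0.215  0.108]
440 235 [ 0.483 -0.473  0.037]
418 222 [ 0.517 -0.398  0.093]
404 226 [ 0.51  -0.372  0.026]
350 250 [ 0.441 -0.213  0.003]
310 240 [ 0.472 -0.094  0.   ]
370 200 [ 0.581 -0.267  0.083]
```

View pics/topc.png

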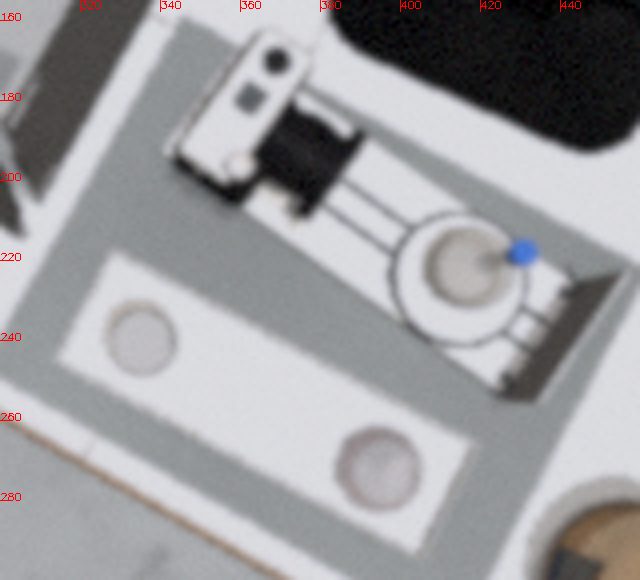

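View pics/scenec.png

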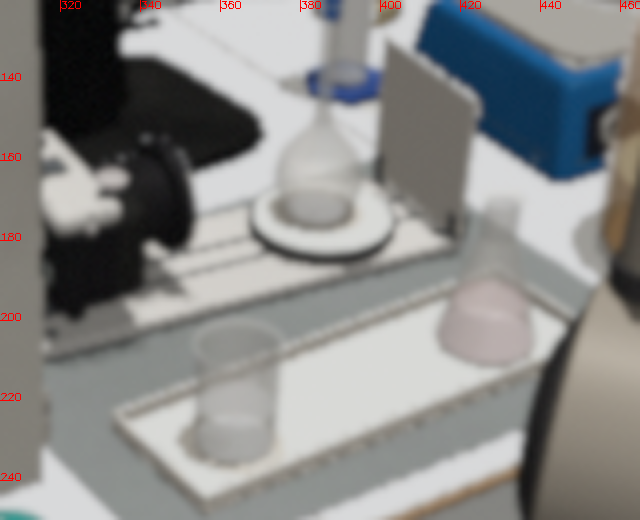

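```bash
cat >> h.py <<'E'
def tri(a,b):
    A=[];B=[]
    for c,(u,v) in(a,b):
        o,d=ray(c,u,v); d=d/np.linalg.norm(d); M=np.eye(3)-np.outer(d,d); A.append(M);B.append(M@o)
    x=np.linalg.solve(sum(A),sum(B)); return x,[np.linalg.norm(M@x-m)*1e3 for M,m in zip(A,B)]
E
python3 - <<'E'
from h import *
t,s=load('top'),load('scene')
T=lambda x,y:(300+x/4-.4,155+y/4-.4); S=lambda x,y:(305+x/4-.4,120+y/4-.4)
for n,a,b in [('button',(240,163),(112,180)),('stage',(459,279),(323,215)),('flaskfoot',(378,468),(486,343)),('trayTL',(115,248),(118,412)),('trayBL',(62,360),(207,500)),('beakerbot',(141,340),(232,442))]:
    x,e=tri((t,T(*a)),(s,S(*b))); print(n,x.round(4),np.round(e,1))
print('stopper top',at_z(t,*T(522,250),.165))
print('neck/stage',at_z(t,*T(459,279),.024), at_z(s,*S(323,215),.024))
print('vfoot s',at_z(s,*S(316,210),.024))
print('tray',[at_z(t,*T(*p),.014).round(3) for p in [(115,248),(62,360),(418,555),(475,440)]])
print('flask',at_z(t,*T(378,468),.005),at_z(s,*S(486,343),.005),'rim s',at_z(s,*S(503,200),.107))
print('beaker',at_z(t,*T(141,340),.035),at_z(s,*S(232,442),.004))
print('button',at_z(t,*T(240,163),.117),at_z(s,*S(112,180),.117))
print('backdrop foot/top',[at_z(t,*T(*p),.12).round(3) for p in [(625,270),(540,400)]])
print('camera edges top',[at_z(t,*T(*p),.106).round(3) for p in [(170,150),(265,30),(315,62),(222,200)]])
P=cloud(t)
for u,v in [(360,196),(359,195),(361,195),(358,190),(343,192),(350,198)]: print(P[v,u].round(3))
E
```

```text
button [ 0.59   -0.2357  0.1156] [0.3 0.3]
stage [ 0.515  -0.4023  0.0252] [0.1 0.1]
flaskfoot [ 0.3766 -0.3429  0.0007] [0.5 0.5]
trayTL [ 0.5399 -0.1497  0.0132] [0.9 0.9]
trayBL [ 0.4588 -0.1088  0.0064] [1. 1.]
beakerbot [ 0.4723 -0.1683  0.0031] [0.1 0.1]
stopper top [ 0.52520793 -0.41339925  0.165     ]
neck/stage [ 0.51502624 -0.40262551  0.024     ] [ 0.5158162 -0.4042393  0.024    ]
vfoot s [ 0.52266363 -0.40815837  0.024     ]
tray [array([ 0.541, -0.149,  0.014]), array([ 0.458, -0.109,  0.014]), array([ 0.316, -0.368,  0.014]), array([ 0.398, -0.412,  0.014])]
flask [ 0.37733018 -0.34201438  0.005     ] [ 0.37444005 -0.33693617  0.005     ] rim s [ 0.37704496 -0.34074438  0.107     ]
beaker [ 0.47167873 -0.16772371  0.035     ] [ 0.47174313 -0.16719271  0.004     ]
button [ 0.59011512 -0.23546988  0.117     ] [ 0.5885776  -0.23354892  0.117     ]
backdrop foot/top [array([ 0.515, -0.494,  0.12 ]), array([ 0.428, -0.433,  0.12 ])]
camera edges top [array([ 0.601, -0.188,  0.106]), array([ 0.686, -0.256,  0.106]), array([ 0.662, -0.29 ,  0.106]), array([ 0.566, -0.223,  0.106])]
[ 0.588 -0.236  0.122]
[ 0.591 -0.234  0.118]
[ 0.59  -0.239  0.121]
[ 0.606 -0.232  0.107]
[ 0.614 -0.194  0.015]
[ 0.585 -0.21   0.099]
```

```bash
python3 - <<'E'
from h import *
t,s=load('top'),load('scene')
P=cloud(t); Q=P.reshape(-1,3)
m=(t['img'][...,2]>150)&(t['img'][...,0]<110)&(P[...,2]>.12)&(P[...,1]>-.47)&(P[...,1]<-.35)&(P[...,0]<.6)&(P[...,0]>.4)
v,u=np.nonzero(m);print('stopper pix',u.mean(),v.mean(),len(u),np.median(P[m],0)); print('at .166',at_z(t,u.mean(),v.mean(),.19))
im=t['img'].astype(int); w=im[205:230,415:440]; mm=(w[...,2]-w[...,0]>60); vv,uu=np.nonzero(mm); u0,v0=uu.mean()+415,vv.mean()+205; print(u0,v0,[at_z(t,u0,v0,z).round(4) for z in(.18,.188,.196)])
print('belly',at_z(t,300+463/4-.4,155+268/4-.4,.055),at_z(s,305+318/4-.4,120+170/4-.4,.055))
k=(Q[:,2]>.15)&(Q[:,0]>.1)&(Q[:,0]<.5)&(Q[:,1]<-.38)&(Q[:,1]>-.75)&(Q[:,2]<.33)
b=Q[k]; print('bottle',b.min(0),b.max(0),np.median(b,0))
k=(Q[:,2]>.13)&(np.hypot(Q[:,0],Q[:,1])>.3)&(Q[:,0]>.3)&(Q[:,0]<.8)&(Q[:,1]>-.5)&(Q[:,1]<.1)
H={}
for x,y,z in Q[k]:
    a=(round(x/.05)*5,round(y/.05)*5); H[a]=max(H.get(a,0),round(z,2))
for a in sorted(H): print(a,H[a],end=' ; ')
# neck in scene: predicted pixel for stopper
print(proj(s,[.524,-.411,.19]))
E
```

```text
stopper pix 430.258064516129 217.3548387096774 31 [ 0.5228467  -0.40549059  0.19679981]
at .166 [ 0.52263079 -0.40731654  0.19      ]
430.6060606060606 217.5151515151515 [array([ 0.523 , -0.4108,  0.18  ]), array([ 0.5224, -0.4087,  0.188 ]), array([ 0.5218, -0.4066,  0.196 ])]
belly [ 0.52106224 -0.39902865  0.055     ] [ 0.52351106 -0.40850885  0.055     ]
bottle [ 0.1196201  -0.60262234  0.15009514] [ 0.35365175 -0.41313162  0.32996962] [ 0.28182469 -0.50565816  0.22487231]
(30, -50) 0.24 ; (30, -45) 0.19 ; (35, -50) 0.2 ; (35, -45) 0.17 ; (45, -15) 1.19 ; (50, -40) 0.2 ; (55, -40) 0.2 ; (55, -10) 0.42 ; (55, -5) 0.42 ; (60, -10) 0.43 ; (60, -5) 0.42 ; (60, 0) 0.42 ; (60, 5) 0.42 ; (60, 10) 0.22 ; (65, -50) 0.51 ; (65, -45) 0.51 ; (65, -40) 0.51 ; (65, -15) 0.42 ; (65, -10) 0.42 ; (65, -5) 0.42 ; (65, 0) 0.42 ; (65, 5) 0.42 ; (65, 10) 0.42 ; (70, -50) 0.5 ; (70, -45) 0.51 ; (70, -40) 0.51 ; (70, -35) 0.51 ; (70, -30) 0.51 ; (70, -20) 0.42 ; (70, -15) 0.42 ; (70, -10) 0.42 ; (70, -5) 0.42 ; (70, 0) 0.42 ; (70, 5) 0.43 ; (70, 10) 0.42 ; (75, -40) 0.5 ; (75, -35) 0.51 ; (75, -30) 0.51 ; (75, -25) 0.51 ; (75, -20) 0.42 ; (75, -15) 0.42 ; (75, -10) 0.42 ; (75, -5) 0.42 ; (75, 0) 0.42 ; (75, 5) 0.43 ; (75, 10) 0.42 ; (80, -20) 0.42 ; (80, -15) 0.42 ; (80, -10) 0.42 ; (80, -5) 0.42 ; (80, 0) 0.42 ; (80, 5) 0.42 ; (80, 10) 0.42 ; [387.74134659 115.54218011]
```

```bash
python3 - <<'E'
from h import *
t,s=load('top'),load('scene')
for c in(t,s):
    Q=cloud(c).reshape(-1,3)
    k=(Q[:,2]>.1)&(Q[:,0]>.56)&(Q[:,0]<.85)&(Q[:,1]>-.62)&(Q[:,1]<-.27)
    q=Q[k]; n=np.array([.59,.81]); e=np.array([.81,-.59])
    for lo,hi in[(.1,.15),(.15,.25),(.25,.35),(.35,.45),(.45,.55)]:
        for y in (-.3,-.35,-.4,-.45,-.5,-.55):
            g=q[(q[:,2]>lo)&(q[:,2]<hi)&(abs(q[:,1]-y)<.025)]
            if len(g)>3: print(lo,y,len(g),np.percentile(g[:,0],3).round(3))
E
```

```text
0.1 -0.3 137 0.567
0.1 -0.45 39 0.709
0.15 -0.3 11 0.733
0.15 -0.35 10 0.707
0.15 -0.4 11 0.684
0.15 -0.45 12 0.658
0.15 -0.5 16 0.636
0.15 -0.55 12 0.61
0.25 -0.3 354 0.732
0.25 -0.35 382 0.707
0.25 -0.4 392 0.683
0.25 -0.45 387 0.659
0.25 -0.5 394 0.634
0.25 -0.55 442 0.606
0.35 -0.3 448 0.729
0.35 -0.35 482 0.704
0.35 -0.4 485 0.68
0.35 -0.45 493 0.656
0.35 -0.5 500 0.631
0.35 -0.55 569 0.602
0.45 -0.3 677 0.723
0.45 -0.35 716 0.699
0.45 -0.4 745 0.675
0.45 -0.45 746 0.65
0.45 -0.5 768 0.626
0.45 -0.55 796 0.6
0.1 -0.3 84 0.565
0.1 -0.4 44 0.728
0.1 -0.45 295 0.71
0.1 -0.5 16 0.721
0.1 -0.55 8 0.722
0.15 -0.4 106 0.683
0.15 -0.45 465 0.669
0.15 -0.5 27 0.634
0.15 -0.55 26 0.608
0.25 -0.3 9 0.729
0.25 -0.35 334 0.704
0.25 -0.4 675 0.681
0.25 -0.45 631 0.658
0.25 -0.5 614 0.633
0.25 -0.55 617 0.605
0.35 -0.3 757 0.728
0.35 -0.35 820 0.703
0.35 -0.4 764 0.679
0.35 -0.45 727 0.655
0.35 -0.5 631 0.631
0.35 -0.55 607 0.601
0.45 -0.3 177 0.726
0.45 -0.35 131 0.702
0.45 -0.4 62 0.676
0.45 -0.45 9 0.667
```

>>> arm_command(
  xyz=[
    [0,0,32],
    [0,0,32],
    [0,0,32],
    [0,0,32],
    [30,8,0],
    [31,8,0],
    [31,8,0],
    [31,8,0],
    [31,8,0],
    [31,8,0],
    [31,8,0],
    [31,8,0],
    [31,8,0],
    [31,8,0],
    [31,8,0],
    [31,8,0],
    [30,8,0],
    [0,0,0],
  ],
  spin=[0,0,0,0,3,3,3,3,4,4,4,4,4,3,3,3,3,0],
  jaw=1,
)

```text
time: 1.9
tool_pos: [0.5258, -0.4053, 0.5308]
tool_rot: [-3.14, -0.002, 1.007]
contact_force: [0.0, -0.6, 0.1]
opening: 0.0914
grip_force: 0.0
```

>>> arm_command(
  xyz=[
    [0,0,-30],
    [0,0,-35],
    [0,0,-35],
    [0,0,-30],
    [0,0,-10],
    [0,0,0],
    [0,0,0],
  ],
  spin=[0,0,0,0,0,0,0],
)

```text
time: 2.6
tool_pos: [0.5226, -0.4071, 0.3944]
tool_rot: [3.139, 0.001, 1.001]
contact_force: [-0.2, 0.7, -0.0]
opening: 0.0914
grip_force: 0.0
```

```bash
python3 - <<'E'
from h import *
o=observe(); print(o['tool_pos'],o['tool_rot'],o['qpos'])
s=grab('scene')
p=o['tool_pos']; print(proj(s,p-[0,0,.178]),proj(s,[.5225,-.407,.196]))
i=cv2.resize(s['img'][70:200,330:460,::-1],None,fx=4.5,fy=4.5,interpolation=cv2.INTER_CUBIC); cv2.imwrite('pics/s1.png',i)
E
```

```text
[ 0.52259043 -0.40713664  0.39442471] [3.13921972e+00 5.68887767e-04 1.00122882e+00] [-7.77419965e-01  6.08987960e-01  1.11422302e+00 -6.77770821e-05
  1.41594242e+00 -2.07842760e-01]
[388.38818486 106.49357317] [387.83865624 114.04157658]
```

View pics/s1.png

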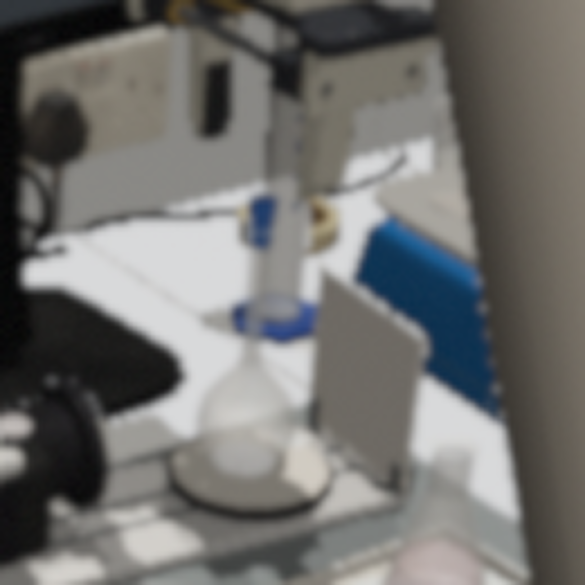

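```bash
python3 - <<'E'
from h import *
s=load('scene'); p=observe()['tool_pos']
a=1.0012+np.pi/2; d=np.array([np.cos(a),np.sin(a),0])
for k in(-.065,-.046,.046,.065): print(k,((proj(s,p-[0,0,.178]+k*d)-[330,70])*4.5).round(0))
P=cloud(s)
for u,v in[(105,40),(330,120),(330,170),(290,70),(350,60)]:
  print(u,v,P[int(70+v/4.5),int(330+u/4.5)].round(3))
E
```

```text
-0.065 [199. 125.]
-0.046 [217. 136.]
0.046 [311. 193.]
0.065 [332. 205.]
105 40 [ 0.657 -0.476  0.246]
330 120 [ 0.473 -0.367  0.268]
330 170 [ 0.472 -0.374  0.238]
290 70 [ 0.488 -0.342  0.3  ]
350 60 [ 0.456 -0.339  0.312]
```

>>> arm_command(
  xyz=[
    [0,0,-15],
    [0,0,-20],
    [0,0,-20],
    [0,0,-12],
    [0,0,-8],
    [0,0,0],
  ],
  spin=[0,0,0,0,0,0],
)

```text
time: 3.25
tool_pos: [0.5227, -0.4068, 0.3175]
tool_rot: [-3.141, -0.0, 1.002]
contact_force: [0.8, 0.4, -0.3]
opening: 0.092
grip_force: 0.0
```

>>> arm_command(
  xyz=[
    [0,0,0],
    [0,0,0],
    [0,0,0],
    [0,0,0],
    [0,0,0],
    [0,0,0],
    [0,0,0],
    [0,0,0],
  ],
  spin=[0,0,0,0,0,0,0,0],
  jaw=-1,
  squeeze=12,
)

```text
time: 4.05
tool_pos: [0.5227, -0.4067, 0.3177]
tool_rot: [3.142, -0.0, 1.002]
contact_force: [-0.7, 0.1, -0.1]
opening: 0.0323
grip_force: 0.0
```

>>> arm_command(
  xyz=[
    [0,0,0],
    [0,0,0],
    [0,0,0],
    [0,0,0],
    [0,0,0],
    [0,0,0],
  ],
  spin=[0,0,0,0,0,0],
)

```text
time: 4.65
tool_pos: [0.5226, -0.4067, 0.3177]
tool_rot: [-3.142, -0.0, 1.002]
contact_force: [-0.4, -0.2, -0.1]
opening: 0.0132
grip_force: 12.0
```

>>> arm_command(
  xyz=[
    [0,0,6],
    [0,0,10],
    [0,0,12],
    [0,0,8],
    [-3,5,0],
    [-7,11,0],
    [-9,15,0],
    [-10,17,0],
    [-11,18,0],
    [-12,20,0],
    [-11,18,0],
    [-10,17,0],
    [-9,15,0],
    [-6,10,0],
    [-3,5,0],
    [-1,1,0],
    [0,0,0],
    [0,0,0],
  ],
  spin=[0,0,0,0,0,0,0,0,0,0,0,0,0,0,0,0,0,0],
)

```text
time: 6.45
tool_pos: [0.4309, -0.2552, 0.3537]
tool_rot: [3.141, 0.0, 1.001]
contact_force: [0.7, 0.4, -1.3]
opening: 0.0136
grip_force: 12.0
```

>>> arm_command(
  xyz=[
    [0,0,-8],
    [0,0,-14],
    [0,0,-14],
    [0,0,-10],
    [0,0,-5],
    [0,0,-2],
    [0,0,0],
  ],
  spin=[0,0,0,0,0,0,0],
)

```text
time: 7.15
tool_pos: [0.4307, -0.2548, 0.3007]
tool_rot: [3.141, -0.0, 1.002]
contact_force: [-0.2, -0.3, -1.1]
opening: 0.0135
grip_force: 12.0
```

```bash
python3 - <<'E'
from h import *
s=grab('scene'); t=grab('top')
a=cv2.resize(s['img'][110:260,320:470,::-1],None,fx=2.6,fy=2.6,interpolation=cv2.INTER_CUBIC)
b=cv2.resize(t['img'][155:305,310:460,::-1],None,fx=2.6,fy=2.6,interpolation=cv2.INTER_CUBIC)
cv2.imwrite('pics/s2.png',np.hstack([a,b]))
E
```

```text
(no output)
```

View pics/s2.png

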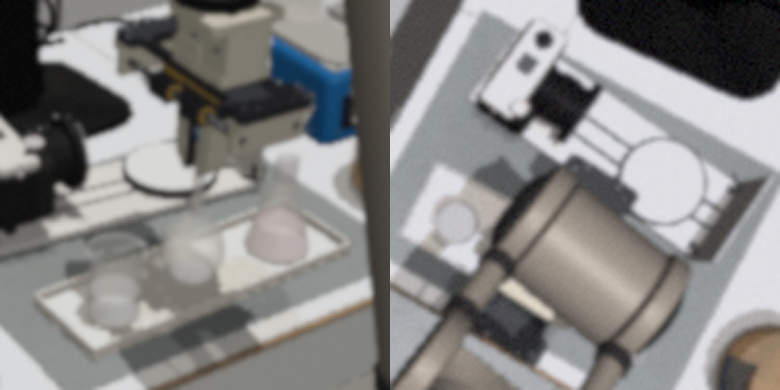

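The left half shows the volumetric flask hanging just over the tray floor at about (193,270), between the beaker (115,300) and the conical flask (278,235). The right half shows the stage empty, centred at about (663,180).

>>> arm_command(
  xyz=[
    [0,0,-1.5],
    [0,0,-1],
    [0,0,-1],
    [0,0,0],
  ],
  spin=[0,0,0,0],
)

```text
time: 7.65
tool_pos: [0.4306, -0.2547, 0.2972]
tool_rot: [-3.142, 0.0, 1.002]
contact_force: [0.2, -0.5, -0.3]
opening: 0.0136
grip_force: 12.0
```

```bash
python3 - <<'E'
from h import *
t=load('top'); s=load('scene')
# stage circle: black ring outside white top; fit ellipse to white region
for c,(u0,v0) in((t,(565-390)/2.6*0+np.array([0,0]) if 0 else (310+273/2.6,155+180/2.6)),(s,(320+170/2.6,110+165/2.6))):
    g=cv2.cvtColor(c['img'],cv2.COLOR_RGB2GRAY)
    n=360; pts=[]
    ctr=at_z(c,u0,v0,.024)
    for it in range(4):
        pts=[]
        for a in np.linspace(0,2*np.pi,180,endpoint=False):
            rr=np.linspace(.035,.065,61)
            q=np.array([proj(c,ctr+[r*np.cos(a),r*np.sin(a),0]) for r in rr],np.float32)
            val=cv2.remap(g,q[None,:,0],q[None,:,1],cv2.INTER_LINEAR)[0].astype(float)
            k=np.argmin(val); 
            if val[:10].mean()-val[k]>40: pts.append([rr[k]*np.cos(a),rr[k]*np.sin(a)])
        pts=np.array(pts); A=np.c_[2*pts,np.ones(len(pts))]; x=np.linalg.lstsq(A,(pts**2).sum(1),rcond=None)[0]
        res=abs(np.hypot(*(pts-x[:2]).T)-np.sqrt(x[2]+x[:2]@x[:2]))
        ctr=ctr+[x[0],x[1],0]
    print(ctr,np.sqrt(x[2]+x[:2]@x[:2]),len(pts),np.median(res))
E
```

```text
[ 0.50270459 -0.41224564  0.024     ] 0.061974120736268574 160 0.00146078544706571
[ 0.51402377 -0.40628435  0.024     ] 0.05592948895062516 86 0.0023624659657022692
```

>>> arm_command(
  xyz=[
    [0,0,-0.7],
    [0,0,0],
  ],
  spin=[0,0],
)

```text
time: 7.85
tool_pos: [0.4306, -0.2547, 0.2965]
tool_rot: [3.142, 0.0, 1.002]
contact_force: [0.2, -0.4, -0.7]
opening: 0.0136
grip_force: 12.0
```

```bash
python3 - <<'E'
from h import *
print(observe()['contact_force'])
t=load('top'); s=load('scene')
for c,(u0,v0) in((t,(310+273/2.6,155+180/2.6)),(s,(320+170/2.6,110+165/2.6))):
    g=cv2.cvtColor(c['img'],cv2.COLOR_RGB2GRAY)
    ctr=at_z(c,u0,v0,.024)
    for it in range(6):
        pts=[]
        for a in np.linspace(0,2*np.pi,180,endpoint=False):
            rr=np.linspace(.03,.06,61)
            q=np.array([proj(c,ctr+[r*np.cos(a),r*np.sin(a),0]) for r in rr],np.float32)
            val=cv2.remap(g,q[None,:,0],q[None,:,1],cv2.INTER_LINEAR)[0].astype(float)
            b=val[:8].mean()
            if b<150: continue
            w=np.nonzero(val<.75*b)[0]
            if len(w): pts.append([rr[w[0]]*np.cos(a),rr[w[0]]*np.sin(a)])
        pts=np.array(pts)
        for _ in range(3):
            A=np.c_[2*pts,np.ones(len(pts))]; x=np.linalg.lstsq(A,(pts**2).sum(1),rcond=None)[0]; R=np.sqrt(x[2]+x[:2]@x[:2])
            res=abs(np.hypot(*(pts-x[:2]).T)-R); pts=pts[res<=max(np.percentile(res,85),.0005)]
        ctr=ctr+[x[0],x[1],0]
    print(ctr,R,len(pts),np.median(res))
E
```

```text
[ 0.17468909 -0.37412851 -0.68290043]
[ 0.51573866 -0.40391962  0.024     ] 0.04800126582345418 66 0.0004880284068437789
[ 0.51723003 -0.40360956  0.024     ] 0.047547519613469764 48 0.00010636853885453296
```

>>> arm_command(
  xyz=[
    [0,0,-0.7],
    [0,0,0],
  ],
  spin=[0,0],
)

```text
time: 8.05
tool_pos: [0.4307, -0.2548, 0.2964]
tool_rot: [3.141, 0.0, 1.002]
contact_force: [-1.7, -0.7, 4.0]
opening: 0.0136
grip_force: 12.0
```

>>> arm_command(
  xyz=[
    [0,0,-0.7],
    [0,0,0],
  ],
  spin=[0,0],
)

```text
time: 8.25
tool_pos: [0.4307, -0.2548, 0.2964]
tool_rot: [3.14, 0.0, 1.002]
contact_force: [-2.4, 0.7, 11.2]
opening: 0.0136
grip_force: 12.0
```

>>> arm_command(
  xyz=[
    [0,0,-0.7],
    [0,0,0],
  ],
  spin=[0,0],
)

```text
time: 8.45
tool_pos: [0.4307, -0.2549, 0.2962]
tool_rot: [3.139, 0.001, 1.002]
contact_force: [-3.8, 2.0, 14.8]
opening: 0.0142
grip_force: 12.0
```

>>> arm_command(
  xyz=[
    [0,0,1.5],
    [0,0,0],
  ],
  spin=[0,0],
)

```text
time: 8.65
tool_pos: [0.4307, -0.2548, 0.2962]
tool_rot: [3.141, 0.0, 1.002]
contact_force: [-1.0, -1.2, 5.7]
opening: 0.0139
grip_force: 12.0
```

>>> arm_command(
  xyz=[
    [0,0,0],
    [0,0,0],
    [0,0,0],
    [0,0,0],
    [0,0,0],
    [0,0,0],
  ],
  spin=[0,0,0,0,0,0],
  jaw=0.3,
)

```text
time: 9.25
tool_pos: [0.4307, -0.2547, 0.2959]
tool_rot: [-3.142, -0.0, 1.002]
contact_force: [-0.3, -0.1, -0.4]
opening: 0.0567
grip_force: 0.0
```

>>> arm_command(
  xyz=[
    [0,0,15],
    [0,0,30],
    [0,0,35],
    [0,0,20],
    [-12,-20,0],
    [-14,-22,0],
    [-14,-22,0],
    [-10,-16,0],
    [-4,-6,0],
    [0,0,-20],
    [0,0,-30],
    [0,0,-20],
    [0,0,0],
  ],
  spin=[0,0,0,0,0,0,0,0,0,0,0,0,0],
  jaw=0.7,
)

```text
time: 10.55
tool_pos: [0.3764, -0.3397, 0.3235]
tool_rot: [-3.136, -0.002, 1.002]
contact_force: [0.4, 1.4, 0.2]
opening: 0.0781
grip_force: 0.0
```

```bash
python3 - <<'E'
from h import *
print(observe()['tool_pos'])
s=grab('scene')
p=observe()['tool_pos']; a=1.002+np.pi/2; d=np.array([np.cos(a),np.sin(a),0])
i=s['img'][120:240,340:490,::-1].copy(); i=cv2.resize(i,None,fx=5,fy=5,interpolation=cv2.INTER_CUBIC)
def mk(q,col): u,v=(proj(s,q)-[340,120])*5+2; cv2.circle(i,(int(u),int(v)),2,col,-1)
for b in np.linspace(0,6.28,16):
    mk([.377+.016*np.cos(b),-.341+.016*np.sin(b),.107],(0,0,255)); mk([.377+.032*np.cos(b),-.341+.032*np.sin(b),.003],(0,0,255))
    mk([.4307+.030*np.cos(b),-.2547+.030*np.sin(b),.03],(255,0,0))
cv2.imwrite('pics/s3.png',i)
E
```

```text
[ 0.37636427 -0.33969586  0.32347912]
```

View pics/s3.png

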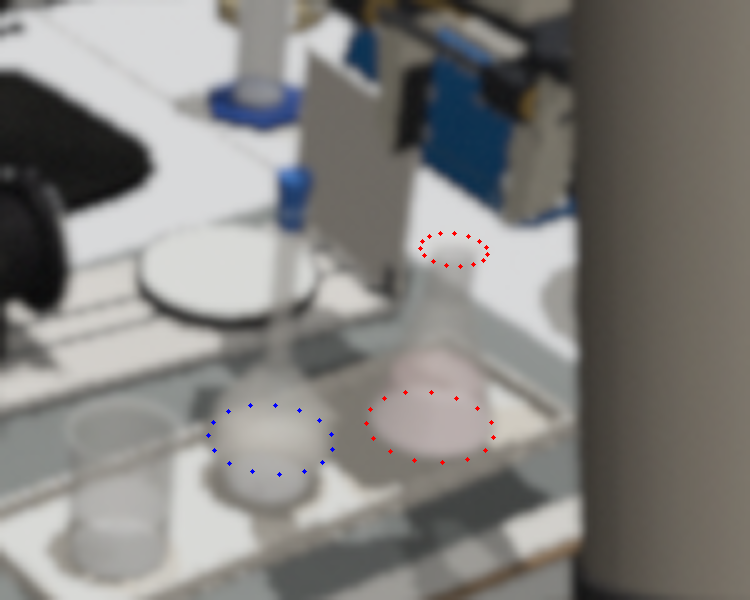

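The volumetric flask stands upright in the tray at about (270,440) in the picture. The conical flask's rim (453,250) and foot (430,425) match my estimate of (0.377, -0.341), so I'm lowering onto it.

>>> arm_command(
  xyz=[
    [0,-1,-15],
    [0,0,-20],
    [0,0,-20],
    [0,0,-15],
    [0,0,-10],
    [0,0,0],
  ],
  spin=[0,0,0,0,0,0],
)

```text
time: 11.2
tool_pos: [0.3769, -0.3416, 0.2458]
tool_rot: [-3.141, -0.0, 1.002]
contact_force: [0.1, -0.2, -0.4]
opening: 0.078
grip_force: 0.0
```

>>> arm_command(
  xyz=[
    [0,0,0],
    [0,0,0],
    [0,0,0],
    [0,0,0],
    [0,0,0],
    [0,0,0],
    [0,0,0],
    [0,0,0],
    [0,0,0],
  ],
  spin=[0,0,0,0,0,0,0,0,0],
  jaw=-1,
  squeeze=12,
)

```text
time: 12.1
tool_pos: [0.3766, -0.3417, 0.246]
tool_rot: [-3.141, -0.0, 1.002]
contact_force: [-0.7, 0.2, 1.7]
opening: 0.0303
grip_force: 12.0
```

>>> arm_command(
  xyz=[
    [0,0,0],
    [0,0,0],
    [0,0,0],
    [0,0,3],
    [0,0,3],
    [0,0,0],
  ],
  spin=[0,0,0,0,0,0],
  jaw=0.0,
)

```text
time: 12.7
tool_pos: [0.3768, -0.3419, 0.2525]
tool_rot: [3.141, 0.0, 1.002]
contact_force: [-0.8, 0.8, 0.3]
opening: 0.0461
grip_force: 0.0
```

>>> arm_command(
  xyz=[
    [0,0,0],
    [0,0,0],
    [0,0,0],
    [0,0,0],
    [0,0,0],
    [0,0,0],
    [0,0,0],
  ],
  spin=[0,0,0,0,0,0,0],
  jaw=-1,
  squeeze=12,
)

```text
time: 13.4
tool_pos: [0.3766, -0.3417, 0.2519]
tool_rot: [-3.141, -0.0, 1.002]
contact_force: [0.4, -0.2, 0.9]
opening: 0.0302
grip_force: 12.0
```

>>> arm_command(
  xyz=[
    [0,0,4],
    [0,0,8],
    [0,0,14],
    [0,0,15],
    [0,0,11],
    [0,0,5],
    [0,0,0],
  ],
  spin=[0,0,0,0,0,0,0],
)

```text
time: 14.1
tool_pos: [0.3767, -0.3418, 0.3097]
tool_rot: [3.14, 0.0, 1.002]
contact_force: [-0.0, 1.3, -1.2]
opening: 0.0303
grip_force: 12.0
```

>>> arm_command(
  xyz=[
    [4,-2,0],
    [9,-4,0],
    [13,-6,0],
    [15,-6,0],
    [17,-8,0],
    [17,-8,0],
    [17,-8,0],
    [16,-7,0],
    [13,-6,0],
    [10,-4,0],
    [6,-2,0],
    [2,-1,0],
    [0,0,0],
    [0,0,-8],
    [0,0,-12],
    [0,0,-8],
    [0,0,-4],
    [0,0,0],
  ],
  spin=[0,0,0,0,0,0,0,0,0,0,0,0,0,0,0,0,0,0],
)

```text
time: 15.9
tool_pos: [0.5154, -0.4036, 0.2758]
tool_rot: [-3.14, -0.0, 1.002]
contact_force: [-0.4, 0.1, -1.1]
opening: 0.0299
grip_force: 12.0
```

```bash
python3 - <<'E'
from h import *
print(observe()['tool_pos'])
s=grab('scene')
i=s['img'][110:230,330:460,::-1].copy(); i=cv2.resize(i,None,fx=5,fy=5,interpolation=cv2.INTER_CUBIC)
def mk(q,col): u,v=(proj(s,q)-[330,110])*5+2; cv2.circle(i,(int(u),int(v)),2,col,-1)
for b in np.linspace(0,6.28,24):
    mk([.516+.032*np.cos(b),-.4035+.032*np.sin(b),.028],(0,0,255)); mk([.516+.05*np.cos(b),-.4035+.05*np.sin(b),.024],(255,0,0))
cv2.imwrite('pics/s4.png',i)
E
```

```text
[ 0.51540694 -0.4035745   0.27581092]
```

View pics/s4.png

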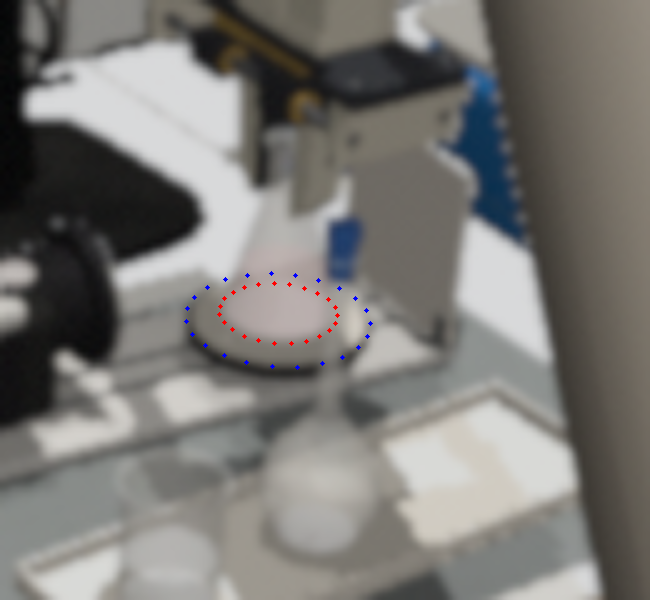

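The conical flask hangs upright with its foot at about (278,312), inside the stage ellipse at (278,320). I'm lowering it until contact.

>>> arm_command(
  xyz=[
    [0,0,-1],
    [0,0,-1],
    [0,0,0],
  ],
  spin=[0,0,0],
)

```text
time: 16.25
tool_pos: [0.5157, -0.4037, 0.2751]
tool_rot: [3.141, 0.0, 1.002]
contact_force: [0.2, -0.4, -0.5]
opening: 0.0301
grip_force: 12.0
```

>>> arm_command(
  xyz=[
    [0,0,-0.7],
    [0,0,0],
  ],
  spin=[0,0],
)

```text
time: 16.45
tool_pos: [0.5156, -0.4037, 0.2743]
tool_rot: [3.141, 0.0, 1.002]
contact_force: [0.4, 1.3, -0.1]
opening: 0.0298
grip_force: 12.0
```

>>> arm_command(
  xyz=[
    [0,0,-0.6],
    [0,0,0],
  ],
  spin=[0,0],
)

```text
time: 16.65
tool_pos: [0.5156, -0.4037, 0.2736]
tool_rot: [3.142, 0.0, 1.002]
contact_force: [-0.9, 0.1, -0.6]
opening: 0.0304
grip_force: 12.0
```

>>> arm_command(
  xyz=[
    [0,0,-0.6],
    [0,0,0],
  ],
  spin=[0,0],
)

```text
time: 16.85
tool_pos: [0.5157, -0.4037, 0.273]
tool_rot: [3.142, 0.0, 1.002]
contact_force: [-0.2, -0.8, -1.0]
opening: 0.0301
grip_force: 12.0
```

>>> arm_command(
  xyz=[
    [0,0,-0.6],
    [0,0,0],
  ],
  spin=[0,0],
)

```text
time: 17.05
tool_pos: [0.5157, -0.4037, 0.2729]
tool_rot: [3.141, 0.0, 1.002]
contact_force: [-0.9, 0.7, 2.8]
opening: 0.0301
grip_force: 12.0
```

Landed. Release and rise.

>>> arm_command(
  xyz=[
    [0,0,0.3],
    [0,0,0],
    [0,0,0],
    [0,0,0],
    [0,0,0],
    [0,0,0],
    [0,0,0],
  ],
  spin=[0,0,0,0,0,0,0],
  jaw=0.3,
)

```text
time: 17.75
tool_pos: [0.5157, -0.4037, 0.2727]
tool_rot: [3.142, 0.0, 1.002]
contact_force: [-0.3, 0.1, 0.6]
opening: 0.0594
grip_force: 0.0
```

>>> arm_command(
  xyz=[
    [0,0,5],
    [0,0,15],
    [0,0,25],
    [0,0,30],
    [0,0,20],
    [0,0,0],
  ],
  spin=[0,0,0,0,0,0],
)

```text
time: 18.35
tool_pos: [0.516, -0.404, 0.3718]
tool_rot: [3.135, 0.002, 1.002]
contact_force: [0.5, -0.4, -0.2]
opening: 0.0598
grip_force: 0.0
```

```bash
python3 - <<'E'
from h import *
t=load('top'); s=load('scene')   # top: saved at TCP (.4307,-.2548,.3007)
p0=np.array([.4307,-.2548]); 
Q=cloud(t).reshape(-1,3); 
k=(Q[:,2]>.34)&(np.hypot(*(Q[:,:2]-p0).T)<.25)&(Q[:,2]<.9)
W=Q[k]; az=np.arctan2(*p0[::-1])
def R(a): return np.array([[np.cos(a),-np.sin(a)],[np.sin(a),np.cos(a)]])
w=(W[:,:2]-p0)@R(az)   # rows in radial frame: x radial,y tangential
for lo,hi in[(.34,.4),(.4,.45),(.45,.5),(.5,.6),(.6,.7),(.7,.9)]:
    g=(W[:,2]-.3007>lo-.3)&(W[:,2]<hi)
    if g.sum()>3: print(lo,hi,g.sum(),'radial',np.percentile(w[g,0],[2,98]).round(3),'tang',np.percentile(w[g,1],[2,98]).round(3))
b=np.array([.590,-.2355]); ab=np.arctan2(*b[::-1])
# oven outline now
t2=grab('top'); s2=grab('scene')
for c in(t2,s2):
    O=cloud(c).reshape(-1,3)
    o=O[(O[:,2]>.15)&(O[:,2]<.44)&(O[:,0]>.4)&(O[:,0]<.8)&(O[:,1]>-.25)&(O[:,1]<.1)]
    r=(o[:,:2]-b)@R(ab)
    for lo,hi in((.15,.25),(.25,.35),(.35,.44)):
        g=(o[:,2]>lo)&(o[:,2]<hi)
        for x in(-.15,-.1,-.05,0,.05,.1):
            h=g&(abs(r[:,0]-x)<.025)
            if h.sum()>5: print('oven',lo,x,h.sum(),'tang min',np.percentile(r[h,1],2).round(3))
x,e=tri((t2,(359.6,195.35)),(s2,(332.6,164.6)));print(x,e,np.degrees(ab))
cv2.imwrite('pics/s5.png',np.hstack([cv2.resize(t2['img'][165:225,330:390,::-1],None,fx=6.5,fy=6.5,interpolation=cv2.INTER_CUBIC),cv2.resize(s2['img'][135:195,300:360,::-1],None,fx=6.5,fy=6.5,interpolation=cv2.INTER_CUBIC)]))
E
```

```text
0.34 0.4 242 radial [0.01 0.13] tang [0.205 0.245]
0.4 0.45 779 radial [-0.041  0.119] tang [-0.022  0.246]
0.45 0.5 3754 radial [-0.074  0.041] tang [-0.06   0.067]
0.5 0.6 3709 radial [-0.167 -0.073] tang [-0.04   0.078]
0.6 0.7 5312 radial [-0.23  -0.143] tang [-0.012  0.102]
0.7 0.9 132 radial [-0.233 -0.222] tang [0.079 0.113]
oven 0.15 -0.1 206 tang min 0.127
oven 0.15 -0.05 148 tang min 0.117
oven 0.15 0 89 tang min 0.113
oven 0.15 0.05 82 tang min 0.106
oven 0.15 0.1 83 tang min 0.099
oven 0.25 -0.1 242 tang min 0.128
oven 0.25 -0.05 187 tang min 0.119
oven 0.25 0 115 tang min 0.112
oven 0.25 0.05 113 tang min 0.106
oven 0.25 0.1 105 tang min 0.099
oven 0.35 -0.1 672 tang min 0.128
oven 0.35 -0.05 2423 tang min 0.121
oven 0.35 0 2979 tang min 0.116
oven 0.35 0.05 3087 tang min 0.109
oven 0.35 0.1 2500 tang min 0.102
oven 0.15 -0.15 45 tang min -0.074
oven 0.15 -0.1 3318 tang min 0.135
oven 0.15 -0.05 606 tang min 0.29
oven 0.15 0.05 231 tang min 0.235
oven 0.15 0.1 16 tang min 0.368
oven 0.25 -0.1 3924 tang min 0.135
oven 0.25 -0.05 872 tang min 0.29
oven 0.25 0.05 274 tang min 0.234
oven 0.25 0.1 21 tang min 0.368
oven 0.35 -0.1 3475 tang min 0.132
oven 0.35 -0.05 1629 tang min 0.131
oven 0.35 0 1176 tang min 0.123
oven 0.35 0.05 1347 tang min 0.119
oven 0.35 0.1 800 tang min 0.109
[ 0.5900464  -0.23570696  0.11555622] [np.float64(0.28689715906778224), np.float64(0.28689715906786717)] -21.7595388569206
```

View pics/s5.png

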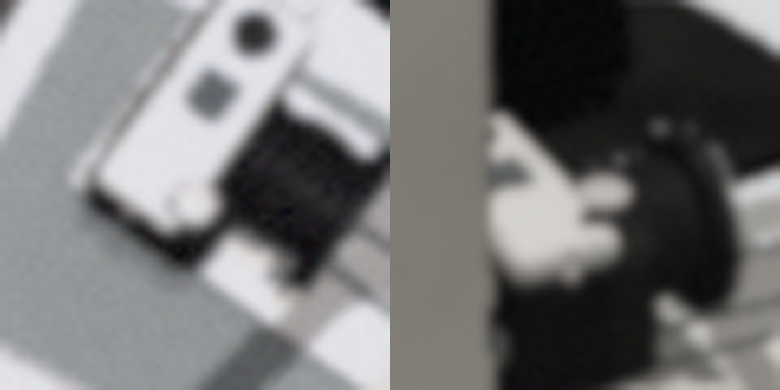

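```bash
python3 - <<'E'
from h import *
t,s=load('top'),load('scene')
x,e=tri((t,(359.3,195.6)),(s,(333.1,163.5)));print(x.round(4),e)
x,e=tri((t,(359.3,195.6)),(s,(332.8,164.3)));print(x.round(4),e)
print(observe()['tool_pos'])
# flask check on stage: foot in top
i=cv2.resize(t['img'][195:255,385:445,::-1],None,fx=6,fy=6,interpolation=cv2.INTER_CUBIC)
cv2.imwrite('pics/s6.png',i)
E
```

```text
[ 0.5885 -0.2347  0.1196] [np.float64(0.617929367712099), np.float64(0.6179293677122547)]
[ 0.5891 -0.2348  0.1171] [np.float64(0.3581356750512415), np.float64(0.3581356750511508)]
[ 0.51552663 -0.4036153   0.36780477]
```

>>> arm_command(
  xyz=[
    [3,8,0],
    [6,14,0],
    [8,18,0],
    [10,22,0],
    [10,22,0],
    [10,22,0],
    [9,22,0],
    [8,18,0],
    [6,13,0],
    [4,8,0],
    [0,1,0],
    [0,0,-15],
    [0,0,-20],
    [0,0,-15],
    [0,0,-5],
    [0,0,0],
    [0,0,0],
  ],
  spin=[0,0,0,0,0,0,0,0,0,0,0,0,0,0,0,0,0],
  jaw=-1,
)

```text
time: 20.15
tool_pos: [0.5897, -0.2362, 0.3135]
tool_rot: [3.14, 0.0, 1.001]
contact_force: [0.7, 0.2, 0.1]
opening: 0.0003
grip_force: 0.0
```

>>> arm_command(
  xyz=[
    [-0.5,1,-8],
    [0,0,-6],
    [0,0,-1.5],
    [0,0,0],
    [0,0,0],
  ],
  spin=[0,0,0,0,0],
)

```text
time: 20.65
tool_pos: [0.5891, -0.2346, 0.2974]
tool_rot: [-3.141, 0.0, 1.002]
contact_force: [-0.3, -0.3, 1.1]
opening: 0.0004
grip_force: 0.8
```

>>> arm_command(
  xyz=[
    [0,0,-1],
    [0,0,0],
    [0,0,0],
  ],
  spin=[0,0,0],
)

```text
time: 20.95
tool_pos: [0.5892, -0.2347, 0.2964]
tool_rot: [3.141, -0.0, 1.002]
contact_force: [-0.9, 0.5, 2.1]
opening: 0.0006
grip_force: 1.0
```

>>> arm_command(
  xyz=[
    [0,0,-1],
    [0,0,0],
    [0,0,0],
  ],
  spin=[0,0,0],
)

```text
time: 21.25
tool_pos: [0.5892, -0.2347, 0.2958]
tool_rot: [3.141, -0.0, 1.002]
contact_force: [-1.0, 0.6, 4.8]
opening: 0.0006
grip_force: 2.5
```

>>> arm_command(
  xyz=[
    [0,0,0],
    [0,0,0],
    [0,0,0],
    [0,0,0],
    [0,0,0],
    [0,0,0],
    [0,0,0],
    [0,0,0],
  ],
  spin=[0,0,0,0,0,0,0,0],
)

```text
time: 22.05
tool_pos: [0.5891, -0.2347, 0.2957]
tool_rot: [3.141, -0.0, 1.002]
contact_force: [-1.0, 1.9, 5.0]
opening: 0.0004
grip_force: 2.6
```

>>> arm_command(
  xyz=[
    [0,0,-1.5],
    [0,0,-1.5],
    [0,0,-1],
    [0,0,0],
    [0,0,0],
  ],
  spin=[0,0,0,0,0],
)

```text
time: 22.55
tool_pos: [0.5891, -0.2346, 0.2926]
tool_rot: [3.14, 0.0, 1.002]
contact_force: [-4.4, 2.1, 9.6]
opening: 0.0003
grip_force: 5.0
```

>>> arm_command(
  xyz=[
    [0,0,-0.5],
    [0,0,0],
    [0,0,0],
  ],
  spin=[0,0,0],
)

```text
time: 22.85
tool_pos: [0.5891, -0.2346, 0.2925]
tool_rot: [3.14, -0.0, 1.002]
contact_force: [-5.2, 2.2, 11.9]
opening: 0.0002
grip_force: 6.2
```

>>> arm_command(
  xyz=[
    [0,0,4],
    [0,0,5],
    [0,0,15],
    [0,0,25],
    [0,0,25],
    [0,0,15],
    [0,0,0],
    [0,0,0],
  ],
  spin=[0,0,0,0,0,0,0,0],
)

```text
time: 23.65
tool_pos: [0.5891, -0.2347, 0.379]
tool_rot: [-3.141, 0.0, 1.002]
contact_force: [-0.6, 0.1, 0.6]
opening: 0.0003
grip_force: 0.0
```

```bash
python3 - <<'E'
from h import *
t=grab('top'); s=grab('scene')
a=cv2.resize(s['img'][110:250,320:460,::-1],None,fx=2.8,fy=2.8,interpolation=cv2.INTER_CUBIC)
b=cv2.resize(t['img'][165:305,315:455,::-1],None,fx=2.8,fy=2.8,interpolation=cv2.INTER_CUBIC)
cv2.imwrite('pics/s7.png',np.hstack([a,b]))
E
```

```text
(no output)
```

View pics/s7.png

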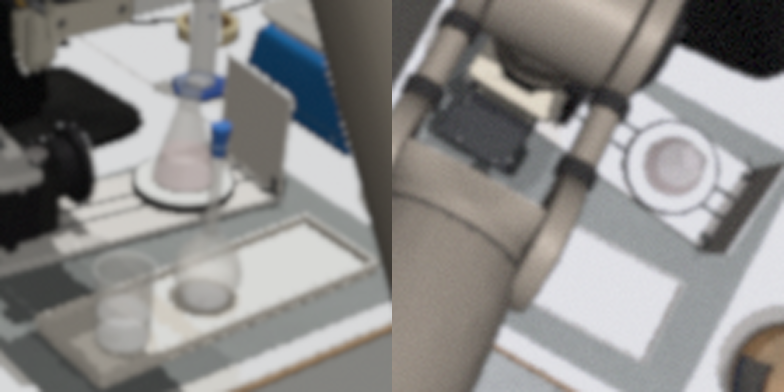

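The conical flask stands centred on the stage, at left (185,180) and right (675,165). The volumetric flask and beaker are upright in the tray, and the gripper is clear of everything.

```bash
python3 -c "
from cell import *
print(hand_in())"
```

```text
the job is handed in; nothing more can be done
None
```

The job is handed in at about 24 s on the robot's clock: the volumetric flask is in the tray's free place and the conical flask stands in the middle of the stage. I held the release at its first click for about a second, pressed it to its stop and let go; nothing tipped or fell.

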